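# Lamp on, then T-square flush to the board at the line

### The job

Switch on the lamp under the rack's shelf by pushing its red paddle fully in from beneath the lip. Then lay the T-square on the marked board ready for scribing: its thick stock on the bench and flush along the whole of the board's near edge, its blade lying over the board with the blade's left edge (seen from the robot) on the black line. Leave the square there, lying flat, and leave the other things where they are.

Things in the scene. Friction and masses are not known exactly. Their poses are not given: they have to be found in the camera images.
- lamp_switch (a joint): travel of the lamp's red paddle switch, m: 0 = out (off), 0.008 = fully in (on). No spring: it stays where it is pushed, against about 3.5 N of friction.
- switch_face (a point): centre of the face of the lamp's red paddle, a plate 120 mm wide (y) and 40 mm high (z), 165 mm above the bench, under the middle of the rack's shelf (a yellow sticker on the shelf is right above). x is the push direction: away from the robot and 30 degrees upward, so the face looks at the robot and 30 degrees down. The point moves with it. Open space lies below and in front.
- shelf_lip (a point): middle of the lower front edge of the rack's white shelf, 210 mm above the bench, 18 mm nearer the robot than the paddle face's centre: lean the tool about 40 degrees to reach under it. Shelf 10 mm thick, 300 mm long, side panels at its ends; on it blue bins begin 87 mm behind the edge. x level into the rack, away from the robot; y along the shelf; z up.
- board_edge (a point): middle of the near edge face of a pale wooden board, half-way up (9 mm above the bench). Board 150 mm (x) by 220 mm (y) by 18 mm thick, flat on the bench and fixed by two steel clips at its far edge. x points square from the near edge into the board, away from the robot; y along the edge to the left; z up. The edge reaches 110 mm either way.
- line_start (a point): where the black line drawn across the board's top meets the near edge, 18 mm above the bench. The line is 2 mm wide and runs 150 mm along this point's x, square to the edge; y along the edge to the left.
- square_grip (a point): centre of the T-square's yellow grip, 37 mm above its underside: 16 mm thick (x), 80 mm long (y), 22 to 52 mm above the underside; pinch it across x. Below it the dark stock, 30 (x) by 130 (y) by 22 mm high. The blade, 30 mm wide, 3 mm thick, leaves the middle of the stock and ends 135 mm out along +x; its underside is 19.5 mm up, so it passes 1.5 mm over the board. About 0.5 kg, z up.
- square_face (a point): middle of the stock's flat +x face, below the blade: 15 mm along +x from the grip's centre and 9 mm above the underside. This face goes against the board's near edge. Sliding the square over the bench takes up to about 10 N. Axes as square_grip.
- blade_edge (a point): where the blade's left (+y) edge meets the stock's +x face, on the blade's underside: 15 mm in x and 15 mm in y from the grip's centre. This edge goes on the black line. Axes as square_grip.
- jar: glass jar 40 mm across, 70 mm high, standing loose on the board's far right corner; origin at its underside. Leave alone.
- pencil: flat red carpenter's pencil 110 x 12 x 8 mm, lying loose on the board's left end, along x; origin at its underside. Leave alone.
- spray: white and yellow can 54 mm across, 160 mm high, standing behind; origin at its underside. Leave alone.
- tape: grey roll 90 mm across, 30 mm high, lying on the bench; origin at its underside. Leave alone.
- hammer: hammer 200 mm long, lying on the bench to the right; origin near its middle, underside. Leave alone.
- bin: loose blue open bin 110 x 80 x 50 mm, right of the board; origin at its underside. Leave alone.
Mind the look-alikes: they are no part of the job. Leave any turquoise look-alike of the part that bears square_grip alone.

How it is judged:
By the outcome, as a careful person would: the job done as asked, in the order asked, and still so for the second after the job is handed in, with the robot touching nothing.
It also fails if it takes over 59 s, if anything falls off the work surface, if the arm or the gripper's body presses on something with over 40 N, if the wrist force passes 120 N, or if a joint passes its speed limit or range.

### The arm

A 7-joint arm with a two-finger parallel gripper is mounted at the origin on the work surface. World frame = base frame: x ahead of the robot, y to its left, z up, the work surface at z = 0. Lengths are in mm, angles in rad, forces in N, time in s.
With the tool pointing down it reaches from about 400 to 850 mm from the base axis. Payload 10.4 kg.
Tool frame: the origin (TCP) lies at the very end of the fingers, on their centre line; the grasp point (between the pads) lies 19 mm behind it; z points along the fingers, y is the line along which they close (so a half turn about z gives the same grasp; the last joint's range is limited). The gripper opens to 87 mm and grips with 3 to 60 N. Pads are 19 mm wide; open, the fingers measure 117 mm over their backs; the gripper's body (75 mm by 190 mm) begins 51 mm behind the grasp point.
Start: joints at [1.083, 0.332, -0.065, 1.46, 0.022, 1.35, -0.088], TCP at [280.177, -558.707, 222.576] pointing down, gripper open.
Joint ranges: [-2.6, 2.6], [-0.5, 2.12], [-1.47, 1.34], [0.16, 2.42], [-1.27, 4.41], [0.06, 2.06], [-2.6, 2.6]. Speed limits (rad/s): [2.22, 2.22, 2.79, 2.79, 3.14, 3.14, 3.14].

### API

Orientations are given as [roll, pitch, yaw] about the fixed x, y, z axes, in that order (R = Rz(yaw) Ry(pitch) Rx(roll)).
In Python, from rig import observe, get_image, get_calibration, sign_off gives the robot as it stands. The module is installed in compiled form; this text tells all that it offers.
- The arm moves only by the tool jog_arm, never from a script. Its argument "moves" is one flat list of numbers, 5 for each row, row after row: the finger opening in mm, from 0 to 87, then the shift along the tool's x, y, z in units of 50 mm (1.0 is 50 mm), then the turn about the tool's z in units of 5 degrees (1.0 is 5 degrees). A call has 1 to 10 rows; each row shifts and turns the commanded pose from where the row before left it, along the tool's axes as they then stand; what a row does not reach is not made up. A row lasts 1/10 s, in which the tool goes at most 50 mm and 8.59 degrees, less where a joint would pass 70% of its speed; a pose out of reach is approached as far as the arm can. A call is refused whole if a number of a shift passes 1 or a number of a turn 1, either way. A call with a gripper value outside its range is refused whole. The fingers move at their own pace and stop on an object; "force" is the grip in N (left out, the last holds). Time passes only in rows, so rows that do not move let the fingers close. It gives the time, the measured TCP pose, the force, the opening and the grip force at its end, in the units of the state.
- observe(): the state, without advancing time (a new reading comes with each control period).
- get_image(name): name is "side" or "top" or "wrist"; returns the picture (400x640x3 uint8, red, green, blue); there is no depth.
- get_calibration(name): a dict with "fx", "fy", "cx", "cy" (pixels), "dist_coeffs" ([k1, k2, p1, p2, k3] as OpenCV has them; the pictures are not rectified), "extrinsics" (4x4, takes a point from camera to world coordinates). Camera axes: x right, y down, z forward; pixel columns grow to the right and rows downward; lengths in mm; the calibration is good to about 2 mm. A picture is of the moment at which its call begins: read the wrist's pose just before it. get_calibration takes no time and is no camera call; for the wrist camera it gives the pose at the moment of the call.
- sign_off(): hands the job in; it is judged then, once.
The state is a dict: "clock": time; "joints": joint angles; "joint_vel": joint speeds; "joint_efforts": joint torques, N m; "tool_pos": TCP position; "tcp_rot": TCP orientation; "wrist_force": force on the tool from outside, world axes, zero at the start; "moment": the same for the moment, N m; "width": finger opening in mm; "finger_force": force on a finger pad.
Only numpy, scipy, OpenCV 4.12 (cv2) and the standard library are available. Lean on these libraries where they do the work, as an engineer would, in place of code of your own. Each camera call takes 0.05 s, during which the arm holds its last target. There are 200 camera calls.

## Working session

There is one attempt and no reset: what is moved stays moved. The work goes in short steps, Python scripts to look and compute and a tool call to move; the robot and the scene stay as the last step left them, time stands still between calls to the robot, and variables do not carry over. Pictures are saved under pics/ and viewed, at most 13 in all, crops included, and the job is handed in when it is done.

Besides the shell and the picture viewer there is one more tool, called after ">>>" by a JSON object that holds its "name" and its "arguments", one argument or row to a line. jog_arm: Moves the arm, as the interface text tells. Its arguments: {"type":"object","properties":{"moves":{"type":"array"},"force":{"type":"number"}},"required":["moves"]}

```bash
mkdir -p pics
python3 - <<'E'
from rig import *
import cv2,numpy as np
for n in("top","side"):
    im=get_image(n); cv2.imwrite(f"pics/{n}0.png",im[:,:,::-1])
    c=get_calibration(n); print(n,c)
s=observe();print(s)
E
```

```text
top {'fx': 417.9603560180526, 'fy': 417.9603560180526, 'cx': 322.5847882190602, 'cy': 199.4780199227618, 'dist_coeffs': array([-0.09157757,  0.        ,  0.        ,  0.        ,  0.        ]), 'extrinsics': array([[ 1.33834956e-02, -9.78499605e-01,  2.05814007e-01,
         2.76530775e+02],
       [-9.99898786e-01, -1.40904013e-02, -1.96930753e-03,
        -5.11148848e+01],
       [ 4.82696859e-03, -2.05766820e-01, -9.78589146e-01,
         1.48835910e+03],
       [ 0.00000000e+00,  0.00000000e+00,  0.00000000e+00,
         1.00000000e+00]])}
side {'fx': 384.2565174215939, 'fy': 384.2565174215939, 'cx': 323.45845851704706, 'cy': 194.16926821272017, 'dist_coeffs': array([-0.03691482,  0.        ,  0.        ,  0.        ,  0.        ]), 'extrinsics': array([[-9.14016530e-01, -2.98190637e-01,  2.75056588e-01,
         2.71498471e+02],
       [-4.05424842e-01,  6.47525968e-01, -6.45244774e-01,
         5.99655128e+02],
       [ 1.42996674e-02, -7.01279163e-01, -7.12743330e-01,
         8.75188074e+02],
       [ 0.00000000e+00,  0.00000000e+00,  0.00000000e+00,
         1.00000000e+00]])}
{'clock': 0.1, 'joints': array([ 1.08339713,  0.33279604, -0.06469298,  1.46083471,  0.02159962,
        1.34990072, -0.08851468]), 'joint_vel': array([ 0.00045006, -0.00349429,  0.00046682, -0.0015328 ,  0.00219828,
       -0.00012895, -0.00116791]), 'joint_efforts': array([ 1.86486563e-03, -6.24544859e+01,  2.49498646e-02, -3.90713131e+01,
       -6.14448264e-02,  3.66628706e-02,  1.57198078e-04]), 'tool_pos': array([ 279.99471652, -558.39678526,  221.85216912]), 'tcp_rot': array([-3.14035049e+00,  5.76575371e-05,  4.64796566e-01]), 'wrist_force': array([-0.26502774, -0.79335253, -0.09037528]), 'moment': array([-0.05429138,  0.0013552 , -0.03683398]), 'finger_force': 0.0, 'width': 87.48476720811908}
```

View pics/top0.png

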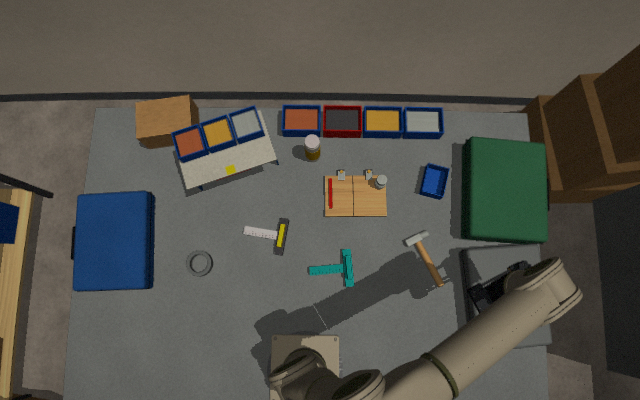

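View pics/side0.png

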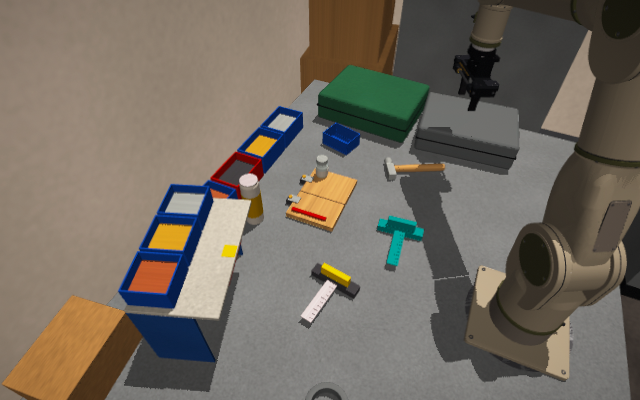

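The top view shows the true square: dark stock with yellow grip at (282,236) and a white blade to its left at (260,233). It also shows a turquoise look-alike at (345,268), the board at (355,197), and the yellow sticker on the shelf at (231,170). Yellow things that could be taken for the grip are the sticker (231,170) and the bin contents (218,132) and (382,120). The dark/yellow one at (282,236) is the one I choose. The jogs can't lean the tool, so the 135 mm blade, held level, can reach under the lip.

```bash
cat > h.py <<'E'
import cv2,numpy as np
from rig import *
def cast(c,px,z):
    K=np.array([[c['fx'],0,c['cx']],[0,c['fy'],c['cy']],[0,0,1.]])
    p=np.array(px,float).reshape(-1,1,2)
    u=cv2.undistortPoints(p,K,c['dist_coeffs']).reshape(-1,2)
    E=c['extrinsics']; d=np.c_[u,np.ones(len(u))]@E[:3,:3].T
    o=E[:3,3]; return o+d*((z-o[2])/d[:,2])[:,None]
def proj(c,P):
    K=np.array([[c['fx'],0,c['cx']],[0,c['fy'],c['cy']],[0,0,1.]])
    Ei=np.linalg.inv(c['extrinsics'])
    return cv2.projectPoints(np.array(P,float).reshape(-1,3),cv2.Rodrigues(Ei[:3,:3])[0],Ei[:3,3],K,c['dist_coeffs'])[0].reshape(-1,2)
def blobs(im,lo,hi,amin=30):
    hsv=cv2.cvtColor(im,cv2.COLOR_RGB2HSV); m=cv2.inRange(hsv,lo,hi)
    cs=cv2.findContours(m,cv2.RETR_EXTERNAL,cv2.CHAIN_APPROX_NONE)[0]
    return [c for c in cs if cv2.contourArea(c)>=amin]
E
python3 - <<'E'
from h import *
for n in("top","side"):
    im=cv2.imread(f"pics/{n}0.png")[:,:,::-1].copy(); c=get_calibration(n)
    print(n)
    for b in blobs(im,(22,120,90),(34,255,255),10):
        r=cv2.minAreaRect(b); print(' yellow',np.round(r[0]),np.round(r[1]),'z52',cast(c,r[0],52)[0].round(),'z220',cast(c,r[0],220)[0].round(), 'box z52',cast(c,cv2.boxPoints(r),52)[:,:2].round().tolist())
    for b in blobs(im,(8,60,110),(21,200,255),800):
        r=cv2.minAreaRect(b); print(' wood',np.round(r[0]),np.round(r[1]),cast(c,cv2.boxPoints(r),18)[:,:2].round().tolist())
    for b in blobs(im,(0,0,150),(179,60,255),100):
        r=cv2.minAreaRect(b); print(' white',np.round(r[0]),np.round(r[1]),'z22',cast(c,cv2.boxPoints(r),22)[:,:2].round().tolist(),'z220',cast(c,cv2.boxPoints(r),220)[:,:2].round().tolist())
t=cv2.imread("pics/top0.png")
a=cv2.resize(t[100:300,165:365],None,fx=3,fy=3,interpolation=cv2.INTER_CUBIC)
cv2.imwrite("pics/crop1.png",a)
E
```

```text
top
 yellow [281. 235.] [ 5. 23.] z52 [451.  89.  52.] z220 [431.  73. 220.] box z52 [[414.0, 104.0], [492.0, 92.0], [489.0, 74.0], [411.0, 86.0]]
 yellow [230. 169.] [9. 9.] z52 [685. 279.  52.] z220 [637. 240. 220.] box z52 [[694.0, 299.0], [705.0, 270.0], [675.0, 258.0], [664.0, 288.0]]
 wood [418. 384.] [66. 30.] [[-93.0, -272.0], [5.0, -272.0], [4.0, -498.0], [-95.0, -496.0]]
 wood [511. 326.] [ 38. 162.] [[10.0, -453.0], [384.0, -907.0], [283.0, -998.0], [-83.0, -540.0]]
 wood [  9. 292.] [ 23. 209.] [[-146.0, 1143.0], [615.0, 1146.0], [606.0, 1048.0], [-145.0, 1048.0]]
 wood [355. 195.] [61. 40.] [[529.0, -63.0], [677.0, -62.0], [680.0, -284.0], [532.0, -282.0]]
 wood [162. 116.] [36. 57.] [[961.0, 691.0], [990.0, 468.0], [844.0, 438.0], [815.0, 655.0]]
 white [260. 232.] [32.  8.] z22 [[458.0, 224.0], [487.0, 221.0], [469.0, 107.0], [441.0, 110.0]] z220 [[434.0, 187.0], [458.0, 184.0], [443.0, 85.0], [418.0, 89.0]]
 white [312. 141.] [12. 14.] z22 [[829.0, 15.0], [829.0, -37.0], [782.0, -38.0], [782.0, 13.0]] z220 [[754.0, 6.0], [755.0, -39.0], [714.0, -40.0], [714.0, 5.0]]
 
[... 1738 characters left out ...]
.] z22 [[937.0, -415.0], [939.0, -548.0], [867.0, -504.0], [869.0, -377.0]] z220 [[782.0, -179.0], [784.0, -281.0], [729.0, -248.0], [731.0, -151.0]]
 white [581.  87.] [ 37. 107.] z22 [[-18.0, -863.0], [-246.0, -2016.0], [-405.0, -1866.0], [-137.0, -808.0]] z220 [[49.0, -523.0], [-126.0, -1409.0], [-248.0, -1293.0], [-42.0, -481.0]]
 white [397.  11.] [ 6. 24.] z22 [[797.0, -1582.0], [890.0, -1971.0], [849.0, -1974.0], [761.0, -1586.0]] z220 [[675.0, -1076.0], [746.0, -1375.0], [715.0, -1377.0], [647.0, -1079.0]]
 white [160. 104.] [182. 346.] z22 [[1772.0, 187.0], [3443.0, -3684.0], [911.0, -1166.0], [972.0, 371.0]] z220 [[1424.0, 282.0], [2707.0, -2690.0], [763.0, -757.0], [810.0, 424.0]]
```

View pics/crop1.png

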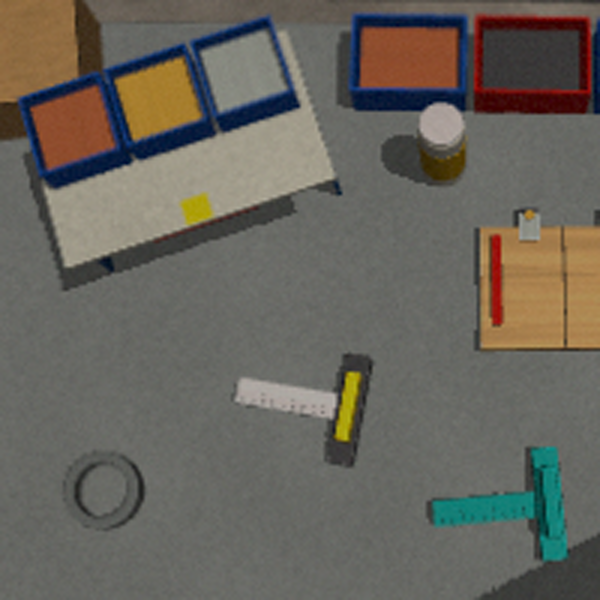

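The crop confirms my choice: dark stock, yellow grip at crop (348,407), white blade pointing left. The turquoise one is at crop (548,503). Measured positions:
- **Grip:** (451,89), blade yaw 81.3°.
- **Shelf lip:** middle at (623,234), yaw 20°.
- **Board:** near edge at x≈531, from y −62 to −282.

Moving over the square.

>>> {"name": "jog_arm", "arguments": {
  "moves": [87,0.63,-0.72,0,0,87,0.63,-0.72,0,0,87,0.63,-0.72,0,0,87,0.63,-0.72,0,0,87,0.63,-0.72,0,0,87,0.63,-0.72,0,0,87,0.63,-0.72,0,0,87,0.63,-0.72,0,0,87,0.63,-0.72,0,0,87,0.63,-0.72,0,0],
  "force": 50
}}

```text
clock: 1.1
tool_pos: [400.3, -93.8, 222.5]
tcp_rot: [3.141, 0.0, 0.465]
wrist_force: [1.5, -1.1, 0.0]
width: 86.8
finger_force: 0.0
```

>>> {"name": "jog_arm", "arguments": {
  "moves": [87,0.63,-0.72,0,0,87,0.63,-0.72,0,0,87,0.63,-0.72,0,0,87,0.63,-0.72,0,0,87,0,0,0,-1,87,0,0,0,-1,87,0,0,0,-1,87,0,0,0,-1,87,0,0,0,-1,87,0,0,0,-1]
}}

```text
clock: 2.1
tool_pos: [448.2, 89.4, 222.3]
tcp_rot: [-3.141, 0.0, 0.992]
wrist_force: [-0.3, -0.1, -0.0]
width: 87.2
finger_force: 0.0
```

>>> {"name": "jog_arm", "arguments": {
  "moves": [87,0,0,0,-1,87,0,0,0,-1,87,0,0,0,-1,87,0,0,0,-1,87,0,0,0,-1,87,0,0,0,-1,87,0,0,0,-1,87,0,0,0,-1,87,0,0,0,-1,87,0,0,0,-1]
}}

```text
clock: 3.1
tool_pos: [448.3, 89.4, 222.3]
tcp_rot: [-3.141, 0.0, 1.865]
wrist_force: [-0.5, 0.7, -0.3]
width: 87.4
finger_force: 0.0
```

>>> {"name": "jog_arm", "arguments": {
  "moves": [87,0,0,0,-1,87,0,0,0,-1,87,0,0,0,-1,87,0,0,0,-1,87,0,0,0,-1,87,0,0,0,-1,87,0,0,0,-1,87,0,0,0,-1,87,0,0,0,-1,87,0,0,0,-1]
}}

```text
clock: 4.1
tool_pos: [448.2, 89.4, 222.3]
tcp_rot: [-3.141, -0.0, 2.737]
wrist_force: [-0.4, 0.0, -1.3]
width: 87.2
finger_force: 0.0
```

>>> {"name": "jog_arm", "arguments": {
  "moves": [87,0,0,0,-1,87,0,0,0,-1,87,0,0,0,-0.9,87,0,0,0,0,87,0,0,0,0]
}}

```text
clock: 4.6
tool_pos: [448.3, 89.5, 222.4]
tcp_rot: [-3.141, -0.0, 2.984]
wrist_force: [0.0, -0.5, -0.4]
width: 86.5
finger_force: 0.0
```

Run:
```python
from h import *
s=observe();print(s['tool_pos'],s['tcp_rot'],s['joints'].round(2))
c=get_calibration("wrist");im=get_image("wrist")
print(c['extrinsics'].round(3))
cv2.imwrite("pics/w1.png",im[:,:,::-1])
for b in blobs(im,(22,120,60),(34,255,255),100):
    r=cv2.minAreaRect(b); print(r); B=cast(c,cv2.boxPoints(r),52);print(B.round(1),B.mean(0))
for b in blobs(im,(0,0,150),(179,60,255),300):
    r=cv2.minAreaRect(b); print('white',r); B=cast(c,cv2.boxPoints(r),22.5);print(B.round(1),B.mean(0))
```

```text
[448.34234011  89.45966651 222.38757084] [-3.14141658e+00 -2.31505081e-04  2.98444367e+00] [ 0.48 -0.   -0.76  1.85 -0.    1.3   1.13]
[[ 1.55000e-01  9.42000e-01  2.96000e-01  3.66875e+02]
 [ 9.88000e-01 -1.48000e-01 -4.70000e-02  1.02457e+02]
 [-0.00000e+00  3.00000e-01 -9.54000e-01  3.84681e+02]
 [ 0.00000e+00  0.00000e+00  0.00000e+00  1.00000e+00]]
((326.9999694824219, 178.99996948242188), (13.999998092651367, 65.99998474121094), 0.0)
[[490.4  76.7  52. ]
 [410.5  89.7  52. ]
 [413.  105.6  52. ]
 [493.1  93.8  52. ]] [451.7207161   91.43487229  52.        ]
white ((110.01766204833984, 216.58999633789062), (93.41948699951172, 57.27341842651367), 33.89616394042969)
[[ 449.3 -278.1   22.5]
 [ 394.3 -209.6   22.5]
 [ 478.6 -134.7   22.5]
 [ 541.8 -203.2   22.5]] [ 465.98711029 -206.40732538   22.5       ]
white ((207.92291259765625, 135.79214477539062), (28.325334548950195, 62.97821807861328), 86.34777069091797)
[[360.1 -81.5  22.5]
 [367.4  -4.4  22.5]
 [401.2 -10.6  22.5]
 [393.8 -90.   22.5]] [380.64148878 -46.63179425  22.5       ]
white ((65.5, 26.5), (53.0, 23.0), 90.0)
[[ 213.9 -171.6   22.5]
 [ 217.7 -146.9   22.5]
 [ 267.2 -168.4   22.5]
 [ 263.2 -194.3   22.5]] [ 240.49558455 -170.2791049    22.5       ]
```

View pics/w1.png

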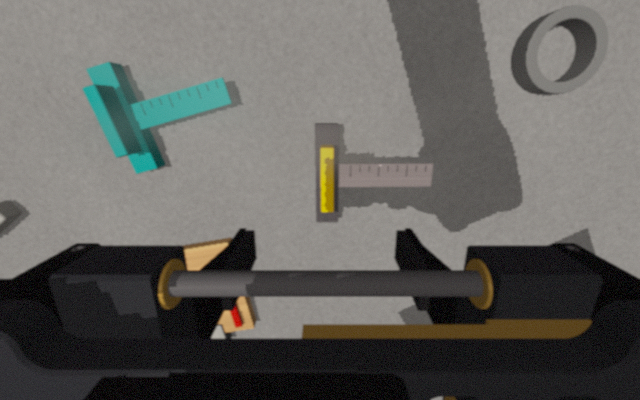

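The wrist view shows the grip at (327,179) and the blade to the right of it, with fingers aligned. Grip comes out at (451.6,91.3), yaw 81.2°. Descending and gripping.

>>> {"name": "jog_arm", "arguments": {
  "moves": [60,-0.06,0.04,0.6,0,60,0,0,0.8,0,60,0,0,0.8,0,60,0,0,0.7,0,60,0,0,0.5,0,60,0,0,0.3,0,60,0,0,0.2,0,60,0,0,0,0,0,0,0,0,0,0,0,0,0,0],
  "force": 55
}}

```text
clock: 5.65
tool_pos: [452.7, 91.1, 28.6]
tcp_rot: [3.141, 0.002, 2.987]
wrist_force: [-0.2, -0.4, 0.4]
width: 51.0
finger_force: 0.0
```

>>> {"name": "jog_arm", "arguments": {
  "moves": [0,0,0,0,0,0,0,0,0,0,0,0,0,0,0,0,0,0,0,0]
}}

```text
clock: 6.05
tool_pos: [451.8, 91.0, 27.7]
tcp_rot: [-3.142, 0.0, 2.987]
wrist_force: [-0.4, -0.3, 0.8]
width: 19.9
finger_force: 0.0
```

>>> {"name": "jog_arm", "arguments": {
  "moves": [0,0,0,0,0,0,0,0,0,0,0,0,0,0,0]
}}

```text
clock: 6.35
tool_pos: [451.8, 91.0, 27.6]
tcp_rot: [-3.142, 0.0, 2.987]
wrist_force: [-0.7, 0.1, 2.9]
width: 15.6
finger_force: 55.0
```

>>> {"name": "jog_arm", "arguments": {
  "moves": [0,0,0,-0.2,0,0,0,0,-0.6,0,0,0,0,-0.8,0,0,0,0,-0.6,0,0,0,0,-0.3,0,0,0,0,0,0,0,0,0,0,0]
}}

```text
clock: 7.05
tool_pos: [451.2, 90.8, 152.0]
tcp_rot: [-3.141, -0.001, 2.987]
wrist_force: [-0.2, -0.2, -5.1]
width: 15.6
finger_force: 55.0
```

>>> {"name": "jog_arm", "arguments": {
  "moves": [0,0,0,0,1,0,0,0,0,1,0,0,0,0,1,0,0,0,0,1,0,0,0,0,1,0,0,0,0,1,0,0,0,0,1,0,0,0,0,1,0,0,0,0,1,0,0,0,0,1]
}}

```text
clock: 8.05
tool_pos: [450.6, 90.9, 150.8]
tcp_rot: [-3.139, -0.002, 2.111]
wrist_force: [-0.0, -0.3, -4.1]
width: 15.5
finger_force: 55.0
```

>>> {"name": "jog_arm", "arguments": {
  "moves": [0,0,0,0,1,0,0,0,0,1,0,0,0,0,0.24,0,0.5,0.2,-0.12,0,0,0.5,0.2,-0.12,0,0,0.53,0.27,-0.12,0,0,0,0,0,0,0,0,0,0,0]
}}

```text
clock: 8.85
tool_pos: [456.5, 174.7, 169.6]
tcp_rot: [-3.14, -0.0, 1.922]
wrist_force: [-0.1, -0.5, -4.6]
width: 15.9
finger_force: 55.0
```

Run:
```python
from h import *
s=observe();print(s['tool_pos'],s['tcp_rot'],s['joints'].round(2),s['wrist_force'])
for n in("side","top"):
    im=get_image(n);cv2.imwrite(f"pics/{n}2.png",im[:,:,::-1])
    c=get_calibration(n)
    for b in blobs(im,(0,120,60),(8,255,255),8)+blobs(im,(172,120,60),(179,255,255),8):
        r=cv2.minAreaRect(b); print(n,'red',np.round(r[0]),np.round(r[1]))
    print(n,proj(c,[[640,240.5,165],[623,234,210],[637,240,220]]).round())
s=cv2.imread("pics/side2.png")[170:370,100:400];t=cv2.imread("pics/top2.png")[110:260,160:385]
cv2.imwrite("pics/c2.png",np.vstack([cv2.resize(s,(600,400)),cv2.resize(t,(600,400))])[:, :] if 0 else cv2.resize(t,(780,520),interpolation=cv2.INTER_CUBIC))
```

```text
[456.53818852 174.65069354 169.60869723] [-3.13995622e+00 -4.93436294e-04  1.92164366e+00] [ 0.3   0.14 -0.8   1.85  0.11  1.2  -0.19] [-0.06234224 -0.4936628  -4.58473295]
side red [294. 209.] [7. 4.]
side red [239. 173.] [37. 48.]
side [[232. 265.]
 [237. 253.]
 [229. 251.]]
top red [330. 192.] [29.  3.]
top red [342. 120.] [31. 38.]
top [[234. 173.]
 [232. 174.]
 [230. 169.]]
```

View pics/c2.png

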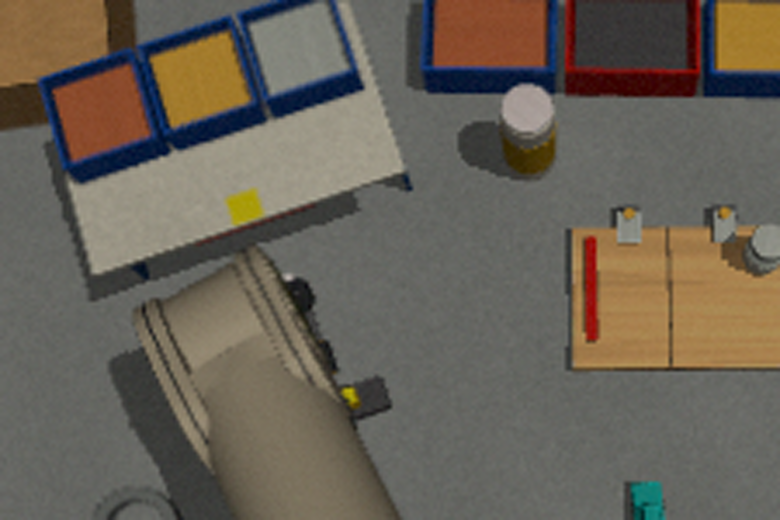

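The crop shows the held square right of the wrist at (365,398) and the paddle's red sliver at (240,232), just under the sticker. The blade line is aimed at it, so I advance in small steps and watch the force.

>>> {"name": "jog_arm", "arguments": {
  "moves": [0,0,0.5,0,0,0,0,0.4,0,0,0,0,0.06,0,0,0,0,0.06,0,0,0,0,0,0,0]
}}

```text
clock: 9.45
tool_pos: [504.8, 191.1, 170.2]
tcp_rot: [-3.141, 0.0, 1.918]
wrist_force: [0.5, -0.0, -5.3]
width: 15.3
finger_force: 55.0
```

>>> {"name": "jog_arm", "arguments": {
  "moves": [0,0,0.06,0,0,0,0,0.06,0,0,0,0,0,0,0]
}}

```text
clock: 9.75
tool_pos: [511.0, 193.7, 170.6]
tcp_rot: [3.141, 0.0, 1.919]
wrist_force: [-0.8, -0.2, -5.1]
width: 15.7
finger_force: 55.0
```

>>> {"name": "jog_arm", "arguments": {
  "moves": [0,0,0.06,0,0,0,0,0,0,0]
}}

```text
clock: 9.95
tool_pos: [513.3, 194.7, 170.3]
tcp_rot: [-3.141, 0.0, 1.919]
wrist_force: [-1.7, 0.0, -5.1]
width: 15.5
finger_force: 55.0
```

>>> {"name": "jog_arm", "arguments": {
  "moves": [0,0,0.04,-0.02,0,0,0,0.04,-0.02,0,0,0,0,0,0]
}}

```text
clock: 10.25
tool_pos: [517.3, 196.2, 172.5]
tcp_rot: [-3.141, 0.0, 1.919]
wrist_force: [-3.0, -0.9, -5.1]
width: 15.4
finger_force: 55.0
```

>>> {"name": "jog_arm", "arguments": {
  "moves": [0,0,0.04,-0.02,0,0,0,0.04,-0.02,0,0,0,0,0,0]
}}

```text
clock: 10.55
tool_pos: [520.1, 197.1, 173.9]
tcp_rot: [-3.139, 0.0, 1.919]
wrist_force: [-6.5, -2.2, -5.8]
width: 15.7
finger_force: 55.1
```

>>> {"name": "jog_arm", "arguments": {
  "moves": [0,0,0.04,-0.02,0,0,0,0,0,0]
}}

```text
clock: 10.75
tool_pos: [520.7, 197.3, 174.1]
tcp_rot: [-3.135, 0.0, 1.919]
wrist_force: [-10.3, -4.5, -7.5]
width: 15.3
finger_force: 55.2
```

>>> {"name": "jog_arm", "arguments": {
  "moves": [0,0,0.04,-0.02,0,0,0,0,0,0]
}}

```text
clock: 10.95
tool_pos: [520.9, 197.4, 174.4]
tcp_rot: [-3.131, 0.001, 1.919]
wrist_force: [-19.0, -6.8, -5.1]
width: 15.5
finger_force: 55.1
```

Run:
```python
from h import *
s=observe();print(s['tool_pos'],s['tcp_rot'],s['wrist_force'])
im=get_image("side");cv2.imwrite("pics/s3.png",cv2.resize(im[150:330,100:370,::-1],(780,520),interpolation=cv2.INTER_CUBIC))
```

```text
[520.89622403 197.4340869  174.41729083] [-3.13091710e+00  7.69161019e-04  1.91912860e+00] [-18.97514078  -6.81459109  -5.08867012]
```

View pics/s3.png

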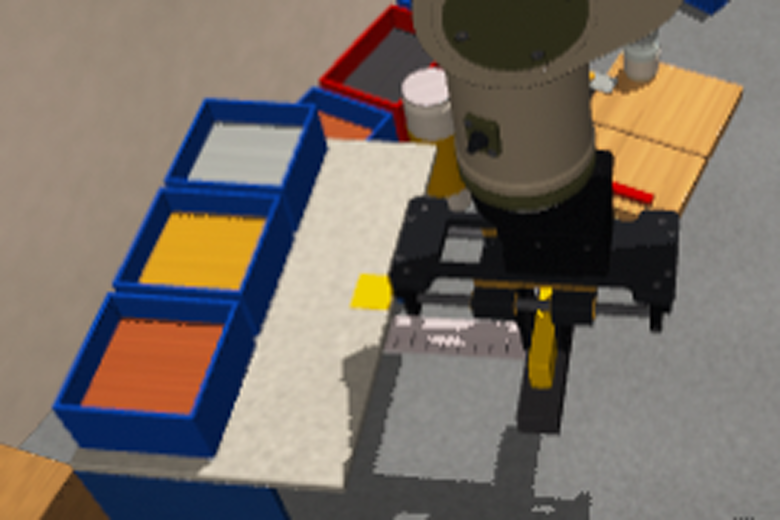

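Force rose to 20 N with no further motion, so the paddle is at its stop. The side crop shows the blade (455,335) under the lip near the sticker (372,292). Backing off.

>>> {"name": "jog_arm", "arguments": {
  "moves": [0,0,-0.1,0,0,0,0,-0.4,0,0,0,0,-0.7,0,0,0,0,-0.4,0,0,0,0,0,0,1,0,0,0,0,1,0,0,0,0,1,0,0,0,0,0.83,0,0,0,0,0]
}}

```text
clock: 11.9
tool_pos: [450.7, 172.1, 177.3]
tcp_rot: [3.139, -0.001, 1.584]
wrist_force: [1.3, 0.6, -4.3]
width: 15.6
finger_force: 55.0
```

Run:
```python
from h import *
s=observe();print(s['tool_pos'],s['tcp_rot'],s['wrist_force'],s['joints'].round(2))
im=get_image("top");c=get_calibration("top")
cv2.imwrite("pics/t4.png",im[:,:,::-1])
g=cv2.cvtColor(im,cv2.COLOR_RGB2GRAY).astype(float)
P=[]
for r in range(188,214,3):
    row=g[r,342:368]; w=np.clip(np.median(row)-row-15,0,None); P.append((342+(w*np.arange(26)).sum()/w.sum(),r))
print(cast(c,P,18)[:,:2].round(1).tolist())
# near edge: subpixel
hsv=cv2.cvtColor(im,cv2.COLOR_RGB2HSV)[:,:,1].astype(float)
Q=[]
for x in range(330,384,4):
    col=hsv[205:226,x]; d=np.abs(np.diff(col)); k=d[:].argmax(); w=d[max(k-2,0):k+3]; Q.append((x,205.5+(w*np.arange(max(k-2,0),max(k-2,0)+len(w))).sum()/w.sum()))
print(np.round(Q,1).tolist()); B=cast(c,Q,18)[:,:2];print(B.round(1).tolist(),np.polyfit(B[:,1],B[:,0],1))
```

```text
[450.66697988 172.09120971 177.30866034] [ 3.13883962e+00 -6.69862634e-04  1.58353339e+00] [ 1.31366165  0.64834684 -4.29460598] [ 0.3   0.11 -0.79  1.86  0.08  1.21 -0.51]
[[629.8, -162.0], [618.6, -162.8], [607.5, -163.5], [596.5, -163.5], [585.4, -163.5], [574.4, -163.5], [563.4, -163.5], [552.5, -163.4], [541.6, -163.4]]
[[330.0, 216.5], [334.0, 216.4], [338.0, 216.5], [342.0, 216.5], [346.0, 216.5], [350.0, 216.5], [354.0, 216.4], [358.0, 216.6], [362.0, 216.3], [366.0, 216.2], [370.0, 216.2], [374.0, 216.2], [378.0, 216.0], [382.0, 216.0]]
[[524.0, -81.3], [524.7, -95.6], [524.7, -109.9], [524.6, -124.1], [524.8, -138.4], [525.2, -152.7], [525.7, -167.0], [525.0, -181.3], [526.4, -195.6], [527.1, -209.9], [527.1, -224.2], [527.2, -238.6], [528.3, -252.9], [528.6, -267.3]] [-2.38398088e-02  5.21806403e+02]
```

>>> {"name": "jog_arm", "arguments": {
  "moves": [0,-0.7,0,0,0,0,-0.9,0,0,0,0,-0.9,0,0,0,0,-0.9,0.1,0,0,0,-0.9,0.2,0,0,0,-0.9,0.2,0.1,0,0,-0.9,0.1,0.2,0,0,-0.9,0,0.2,0,0,0,0,0.1,0,0,0,0,0,0]
}}

```text
clock: 12.95
tool_pos: [484.1, -178.7, 145.8]
tcp_rot: [-3.141, -0.001, 1.584]
wrist_force: [0.1, 1.5, -4.1]
width: 15.7
finger_force: 55.0
```

Run:
```python
from h import *
s=observe();print(s['tool_pos'],s['tcp_rot'],s['wrist_force'],s['joints'].round(2))
c=get_calibration("wrist");im=get_image("wrist")
print(c['extrinsics'].round(3).tolist())
cv2.imwrite("pics/w5.png",im[:,:,::-1])
```

```text
[ 484.12935124 -178.71765745  145.76585455] [-3.14090278e+00 -8.28737255e-04  1.58400822e+00] [ 0.07930482  1.5388961  -4.13680169] [ 0.69  0.19 -0.47  1.82  0.09  1.15  0.21]
[[1.0, 0.014, 0.005, 483.113], [0.015, -0.954, -0.298, -96.304], [0.001, 0.298, -0.955, 308.093], [0.0, 0.0, 0.0, 1.0]]
```

View pics/w5.png

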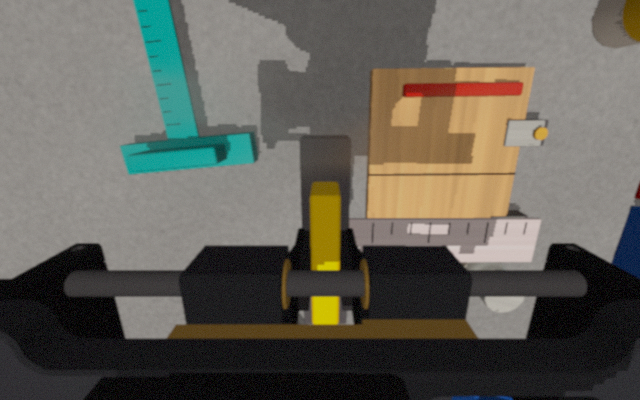

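The wrist view shows the board with its line at row 174 and near edge at column 369. The held blade's left edge is at row 219, from column 350 to 540, and the pencil (463,89) is clear. Measuring these now.

Run:
```python
from h import *
im=cv2.imread("pics/w5.png");c=get_calibration("wrist")
g=cv2.cvtColor(im,cv2.COLOR_BGR2GRAY).astype(int); S=cv2.cvtColor(im,cv2.COLOR_BGR2HSV)[:,:,1].astype(int)
for r in (85,120,190): print(r,'S',S[r,362:378].tolist(),'g',g[r,362:378].tolist())
for x in (400,440,480): print(x,'line',g[168:180,x].tolist(),'blade S',S[212:226,x].tolist(),g[212:226,x].tolist())
# line
P=[]
for x in range(376,508,6):
    col=g[166:182,x]; w=np.clip(np.median(col)-col-20,0,None); P.append((x,166+(w*np.arange(16)).sum()/w.sum()))
L=cast(c,P,18);k=np.polyfit(L[:,0],L[:,1],1);print('line slope deg',np.degrees(np.arctan(k[0])),'y at 531',np.polyval(k,531))
# near edge, max saturation step rows
Q=[]
for r in list(range(78,168,5))+[182,190,198,206]:
    d=np.diff(S[r,360:380]); i=d.argmax(); Q.append((360.5+i,r))
B=cast(c,Q,18);print(B[:,:2].round(1).tolist());k=np.polyfit(B[:,1],B[:,0],1);print('edge',np.degrees(np.arctan(-k[0])),np.polyval(k,-163))
# blade left edge
R=[]
for x in range(375,505,6):
    d=-np.diff(S[208:230,x]); i=d.argmax(); R.append((x,208.5+i))
print(np.round(R,1).tolist())
for z in (137.7,140.7):
    e=cast(c,R,z);k=np.polyfit(e[:,0],e[:,1],1);print('blade',z,np.degrees(np.arctan(k[0])),np.polyval(k,499))
```

```text
85 S [9, 18, 24, 9, 11, 13, 23, 29, 103, 128, 133, 127, 134, 131, 135, 130] g [86, 85, 81, 88, 87, 93, 85, 84, 72, 78, 97, 117, 120, 122, 117, 118]
120 S [27, 33, 39, 32, 35, 43, 62, 104, 122, 131, 126, 130, 126, 127, 128, 121] g [91, 86, 93, 91, 90, 89, 82, 82, 87, 103, 114, 117, 120, 118, 115, 115]
190 S [9, 14, 16, 24, 58, 116, 126, 120, 119, 116, 118, 118, 118, 117, 116, 113] g [140, 139, 138, 124, 101, 102, 141, 164, 171, 171, 172, 173, 173, 175, 176, 176]
400 line [172, 170, 173, 172, 163, 142, 105, 125, 162, 175, 173, 172] blade S [113, 109, 112, 111, 111, 112, 86, 31, 21, 25, 24, 26, 26, 26] [178, 180, 179, 180, 179, 166, 134, 115, 124, 133, 129, 129, 129, 132]
440 line [173, 172, 171, 171, 161, 128, 103, 132, 163, 174, 170, 172] blade S [120, 122, 119, 119, 117, 115, 86, 36, 28, 26, 33, 30, 24, 22] [171, 169, 170, 171, 171, 156, 127, 111, 125, 129, 130, 135, 160, 189]
480 line [178, 175, 178, 174, 157, 113, 118, 158, 174, 173, 172, 175] blade S [115, 126, 122, 118, 117, 108, 69, 31, 27, 24, 27, 29, 26, 27] [165, 163, 163, 165, 160, 144, 118, 114, 125, 129, 133, 131, 131, 133
[... 229 characters left out ...]
[527.0, -115.4], [527.3, -120.2], [526.6, -125.1], [526.9, -130.1], [527.2, -135.1], [527.5, -140.1], [527.8, -145.2], [527.1, -150.3], [528.3, -170.4], [528.8, -179.1], [529.3, -187.9], [528.8, -196.9]]
edge 1.6010464265353432 528.1011696043148
[[375.0, 218.5], [381.0, 218.5], [387.0, 218.5], [393.0, 218.5], [399.0, 218.5], [405.0, 218.5], [411.0, 218.5], [417.0, 218.5], [423.0, 218.5], [429.0, 218.5], [435.0, 218.5], [441.0, 218.5], [447.0, 218.5], [453.0, 218.5], [459.0, 218.5], [465.0, 218.5], [471.0, 218.5], [477.0, 218.5], [483.0, 218.5], [489.0, 218.5], [495.0, 216.5], [501.0, 216.5]]
blade 137.7 1.3773337167209243 -163.91511930932919
blade 140.7 1.3773337167209403 -162.69883826314245
```

>>> {"name": "jog_arm", "arguments": {
  "moves": [0,0.02,0,0.3,-0.12,0,0,0,0.6,0,0,0,0,0.6,0,0,0,0,0.4,0,0,0,0,0.25,0,0,0,0,0.1,0,0,0,0,0,0,0,0,0,0,0]
}}

```text
clock: 13.8
tool_pos: [485.3, -176.9, 35.2]
tcp_rot: [3.14, 0.001, 1.595]
wrist_force: [0.0, -0.3, -3.6]
width: 16.1
finger_force: 55.0
```

```bash
cat > m.py <<'E'
from h import *
import sys
s=observe();print(s['tool_pos'].round(1),s['tcp_rot'].round(4),s['wrist_force'].round(1))
c=get_calibration("wrist");im=get_image("wrist");n=sys.argv[1]
cv2.imwrite(f"pics/{n}.png",im[:,:,::-1])
print(proj(c,[[530,-162.4,18],[600,-160.7,18],[530,-100,18]]).round(1).tolist())
E
python3 m.py w6
```

```text
[ 485.3 -176.9   35.2] [3.1399e+00 7.0000e-04 1.5954e+00] [ 0.  -0.3 -3.6]
[[392.0, 213.9], [496.8, 213.9], [401.9, 117.1]]
```

View pics/w6.png

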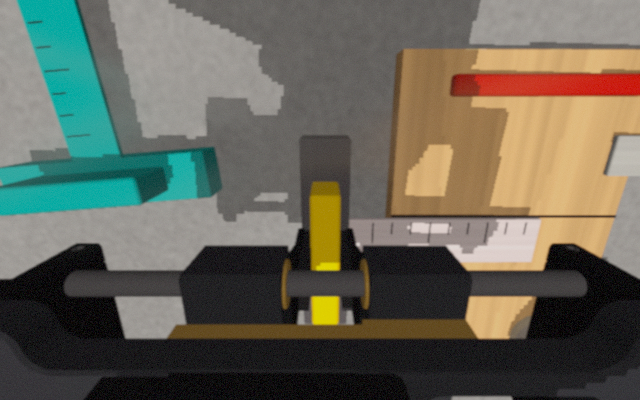

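Low now: the line is at row 216 and the blade's left edge just below it at row 219, nearly parallel. Measuring the residual.

```bash
cat > q.py <<'E'
from h import *
import sys
n=sys.argv[1]; zb=float(sys.argv[2]); im=cv2.imread(f"pics/{n}.png");c=get_calibration("wrist")
g=cv2.cvtColor(im,cv2.COLOR_BGR2GRAY).astype(int); S=cv2.cvtColor(im,cv2.COLOR_BGR2HSV)[:,:,1].astype(int)
for x in (420,460,500,530): print(x,'g',g[208:228,x].tolist(),'S',S[208:228,x].tolist())
P=[(x,205+g[205:219,x].argmin()) for x in range(410,535,5)]
P2=[(x,205+g[205:219,x].argmin()) for x in range(545,605,5)]
print('line rows',[p[1] for p in P],[p[1] for p in P2])
L=cast(c,P+P2,18);k=np.polyfit(L[:,0],L[:,1],1);print('line',np.degrees(np.arctan(k[0])),np.polyval(k,500),np.polyval(k,530))
R=[(x,208.5+np.argmax(-np.diff(S[208:228,x]))) for x in range(410,530,5)]
print('blade rows',[r[1] for r in R])
for z in (zb,zb+3):
    e=cast(c,R,z);k=np.polyfit(e[:,0],e[:,1],1);print('blade',z,np.degrees(np.arctan(k[0])),np.polyval(k,500),np.polyval(k,530))
for r in (90,130,170,205): print('edge',r,g[r,380:410].tolist())
E
python3 q.py w6 27.1
```

```text
420 g [124, 125, 121, 125, 127, 117, 97, 62, 41, 67, 102, 125, 138, 146, 173, 203, 211, 212, 212, 214] S [125, 123, 127, 127, 128, 126, 134, 104, 74, 50, 33, 23, 29, 23, 22, 20, 20, 20, 20, 19]
460 g [124, 127, 126, 128, 125, 119, 98, 62, 36, 70, 103, 124, 139, 142, 143, 146, 144, 143, 144, 144] S [128, 119, 125, 123, 129, 123, 124, 137, 89, 46, 30, 29, 26, 25, 28, 28, 27, 26, 25, 30]
500 g [124, 130, 126, 128, 127, 125, 114, 72, 47, 75, 120, 167, 200, 208, 207, 208, 212, 212, 212, 211] S [129, 119, 125, 122, 124, 127, 130, 133, 82, 40, 30, 24, 23, 20, 20, 21, 21, 21, 20, 21]
530 g [152, 154, 161, 170, 171, 170, 161, 117, 63, 83, 129, 178, 204, 210, 210, 211, 212, 211, 213, 212] S [129, 121, 119, 116, 117, 121, 119, 127, 76, 34, 33, 24, 21, 22, 20, 21, 21, 21, 18, 21]
line rows [np.int64(216), np.int64(216), np.int64(216), np.int64(216), np.int64(216), np.int64(216), np.int64(216), np.int64(216), np.int64(216), np.int64(216), np.int64(216), np.int64(216), np.int64(216), np.int64(216), np.int64(216), np.int64(216), np.int64(216), np.int64(216), np.int64(216), np.int64(216), np.int64(2
[... 810 characters left out ...]
0.80671995763043 -160.1218983524598
blade 30.1 1.307685814254374 -159.6307007937813 -158.94587918861066
edge 90 [94, 96, 99, 92, 94, 93, 96, 98, 100, 103, 101, 104, 98, 86, 78, 76, 73, 75, 77, 82, 108, 126, 134, 129, 131, 131, 129, 128, 127, 127]
edge 130 [98, 101, 98, 103, 100, 104, 104, 106, 102, 100, 96, 86, 81, 85, 84, 88, 88, 110, 125, 129, 131, 131, 128, 130, 130, 126, 128, 126, 116, 121]
edge 170 [100, 100, 100, 103, 104, 102, 105, 100, 89, 81, 74, 74, 82, 89, 107, 126, 132, 132, 132, 131, 133, 132, 131, 129, 127, 124, 123, 134, 152, 165]
edge 205 [97, 101, 98, 97, 96, 91, 79, 71, 63, 67, 78, 95, 116, 127, 129, 130, 132, 131, 129, 130, 129, 129, 124, 129, 126, 123, 126, 126, 129, 125]
```

>>> {"name": "jog_arm", "arguments": {
  "moves": [0,-0.02,0,0.06,0,0,0,0,0.07,0,0,0,0,0,0,0,0,0,0,0]
}}

```text
clock: 14.25
tool_pos: [484.5, -178.1, 27.7]
tcp_rot: [3.141, 0.0, 1.595]
wrist_force: [0.4, -0.4, -3.2]
width: 15.5
finger_force: 55.0
```

```bash
python3 m.py w7; python3 q.py w7 20.5 | grep -v edge; python3 -c "
from h import *
im=cv2.imread('pics/w7.png');g=cv2.cvtColor(im,cv2.COLOR_BGR2GRAY)
for x in (550,580,600):print(x,g[208:228,x].tolist())
cv2.imwrite('pics/w7c.png',cv2.resize(im[190:275,340:640],None,fx=2.6,fy=2.6*2,interpolation=cv2.INTER_NEAREST))"
```

```text
[ 484.5 -178.1   27.7] [3.1413e+00 2.0000e-04 1.5948e+00] [ 0.4 -0.4 -3.2]
[[396.0, 216.5], [505.2, 216.6], [406.8, 115.6]]
420 g [119, 116, 118, 118, 116, 121, 117, 118, 108, 93, 105, 123, 138, 141, 147, 173, 204, 213, 214, 216] S [132, 132, 123, 127, 135, 122, 129, 128, 128, 96, 41, 25, 29, 24, 26, 25, 19, 21, 18, 18]
460 g [125, 129, 124, 128, 127, 128, 127, 128, 116, 100, 108, 124, 139, 143, 144, 147, 144, 142, 146, 144] S [132, 126, 132, 128, 131, 122, 126, 127, 132, 99, 36, 25, 24, 28, 25, 26, 27, 25, 26, 28]
500 g [189, 187, 189, 187, 188, 185, 177, 146, 118, 99, 121, 166, 201, 209, 211, 212, 212, 214, 213, 212] S [112, 114, 110, 115, 111, 117, 118, 125, 129, 95, 38, 28, 22, 21, 20, 21, 23, 19, 19, 20]
530 g [184, 185, 184, 182, 182, 182, 171, 146, 122, 113, 125, 167, 202, 211, 211, 212, 211, 212, 214, 212] S [117, 112, 113, 115, 116, 113, 117, 123, 116, 80, 39, 27, 22, 21, 21, 21, 21, 20, 20, 21]
line rows [np.int64(217), np.int64(217), np.int64(217), np.int64(217), np.int64(217), np.int64(217), np.int64(217), np.int64(217), np.int64(217), np.int64(217), np.int64(217), np.int
[... 662 characters left out ...]
17.5), np.float64(217.5), np.float64(217.5), np.float64(217.5), np.float64(217.5), np.float64(217.5), np.float64(217.5), np.float64(217.5), np.float64(217.5), np.float64(217.5), np.float64(217.5), np.float64(217.5), np.float64(217.5), np.float64(217.5)]
blade 20.5 1.3275506811547428 -162.6358868646999 -161.94065853679515
blade 23.5 1.3275506811547484 -161.4395639378906 -160.74433560998585
550 [185, 185, 186, 186, 184, 183, 183, 181, 172, 136, 82, 75, 126, 172, 184, 182, 183, 183, 181, 185]
580 [182, 183, 183, 185, 183, 183, 185, 183, 175, 151, 98, 73, 123, 170, 179, 183, 180, 178, 179, 180]
600 [178, 177, 178, 177, 176, 180, 177, 177, 167, 141, 88, 67, 119, 163, 172, 175, 172, 175, 175, 177]
```

View pics/w7c.png

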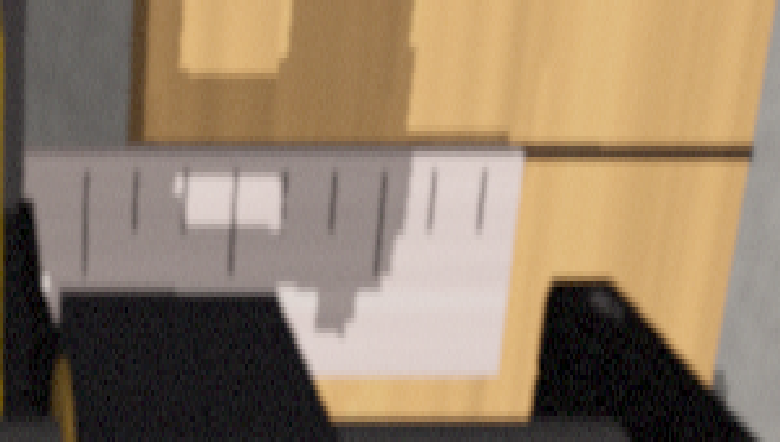

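The crop shows the blade lying over the line near its left edge. The open line (right, 650,152) is centred slightly below the blade's edge (row ~148). With parallax, the blade is about 1.8 mm too far left. I'll shift right and approach the edge.

>>> {"name": "jog_arm", "arguments": {
  "moves": [0,-0.03,0,-0.02,0,0,0,0.2,0,0,0,0,0.2,0,0,0,0,0.1,0,0,0,0,0,0,0,0,0,0,0,0]
}}

```text
clock: 14.9
tool_pos: [509.4, -178.6, 28.3]
tcp_rot: [-3.141, -0.0, 1.595]
wrist_force: [0.0, -0.1, -4.4]
width: 15.6
finger_force: 55.0
```

```bash
cat > q2.py <<'E'
from h import *
import sys
zb=float(sys.argv[1]);s=observe();print(s['tool_pos'].round(2),s['tcp_rot'].round(4),s['wrist_force'].round(1))
c=get_calibration("wrist");ims=[get_image("wrist").astype(float) for _ in range(2)];im=np.mean(ims,0).astype(np.uint8)
cv2.imwrite("pics/last.png",im[:,:,::-1])
g=cv2.cvtColor(im,cv2.COLOR_RGB2GRAY).astype(float);S=cv2.cvtColor(im,cv2.COLOR_RGB2HSV)[:,:,1].astype(float)
P=[]
for x in range(546,582,3):
    col=g[208:230,x]; w=np.clip(np.median(col)-col-15,0,None); P.append((x,208+(w*np.arange(22)).sum()/w.sum()))
L=cast(c,P,18);print('line row',np.mean([p[1] for p in P]),L[:,:2].mean(0))
R=[]
for x in range(420,532,4):
    col=S[208:228,x]; i=np.where(col<70)[0][0]; f=(col[i-1]-70)/(col[i-1]-col[i]); R.append((x,208+i-1+f))
e=cast(c,R,zb);k=np.polyfit(e[:,0],e[:,1],1);print('blade row',np.mean([r[1] for r in R]),'yaw',np.degrees(np.arctan(k[0])))
m=L[:,:2].mean(0)
for x in (530,m[0]): print('x',x,'blade-line',np.polyval(k,x)-(m[1]+np.tan(np.radians(1.45))*(x-m[0])))
for r in (130,170,200): print('edge',r,g[r,345:390].astype(int).tolist())
E
python3 q2.py 20.5
```

```text
[ 509.37 -178.62   28.28] [-3.1410e+00 -3.0000e-04  1.5952e+00] [ 0.  -0.1 -4.4]
line row 216.64578880091688 [ 662.02094622 -160.53088115]
blade row 216.40032423515322 yaw 1.3068860548440946
x 530 blade-line 1.3303021677926097
x 662.020946218021 blade-line 1.000347873583138
edge 130 [101, 96, 101, 96, 101, 96, 100, 100, 101, 101, 98, 89, 84, 91, 107, 118, 125, 126, 126, 127, 127, 125, 125, 124, 120, 121, 119, 121, 121, 116, 118, 119, 118, 123, 119, 120, 116, 117, 117, 116, 116, 117, 116, 118, 119]
edge 170 [64, 65, 64, 64, 71, 83, 94, 99, 93, 92, 87, 76, 95, 113, 127, 129, 131, 129, 129, 129, 127, 127, 124, 123, 122, 121, 118, 122, 122, 121, 124, 124, 122, 121, 120, 120, 117, 116, 120, 117, 117, 116, 118, 122, 122]
edge 200 [53, 56, 61, 61, 79, 95, 101, 101, 94, 83, 73, 93, 110, 125, 129, 132, 131, 130, 130, 128, 128, 125, 124, 123, 123, 126, 122, 123, 125, 125, 122, 123, 120, 117, 116, 117, 115, 116, 116, 118, 116, 122, 121, 124, 124]
```

>>> {"name": "jog_arm", "arguments": {
  "moves": [0,-0.026,0,0.01,-0.03,0,0,0.04,0,0,0,0,0.02,0,0,0,0,0,0,0]
}}

```text
clock: 15.4
tool_pos: [512.7, -180.0, 28.1]
tcp_rot: [3.141, 0.0, 1.598]
wrist_force: [-0.1, 0.4, -4.4]
width: 15.8
finger_force: 55.0
```

>>> {"name": "jog_arm", "arguments": {
  "moves": [0,0,0.02,0,0,0,0,0.02,0,0,0,0,0,0,0]
}}

```text
clock: 15.7
tool_pos: [514.1, -180.0, 27.9]
tcp_rot: [-3.141, -0.0, 1.597]
wrist_force: [-2.6, -0.2, -4.9]
width: 15.5
finger_force: 55.0
```

>>> {"name": "jog_arm", "arguments": {
  "moves": [0,0,0.02,0,0,0,0,0,0,0]
}}

```text
clock: 15.9
tool_pos: [514.3, -180.0, 27.7]
tcp_rot: [-3.139, -0.0, 1.597]
wrist_force: [-5.8, 1.1, -1.2]
width: 15.7
finger_force: 55.0
```

Contact at grip x≈514, which puts the edge at 529. Checking the line.

```bash
python3 q2.py 19.7|grep -v edge
```

```text
[ 514.3  -180.01   27.73] [-3.1391e+00 -2.0000e-04  1.5970e+00] [-5.8  1.1 -1.2]
line row 215.51427624218877 [ 665.91979267 -160.5545341 ]
blade row 218.1732341535341 yaw 1.6585212802585234
x 530 blade-line -1.588412765292901
x 665.9197926712283 blade-line -1.0933838600477088
```

```bash
python3 -c "
from h import *
im=cv2.imread('pics/last.png');g=cv2.cvtColor(im,cv2.COLOR_BGR2GRAY);S=cv2.cvtColor(im,cv2.COLOR_BGR2HSV)[:,:,1]
for x in (420,460,500,530,550,570):print(x,g[209:224,x].tolist(),S[209:224,x].tolist())
cv2.imwrite('pics/w8c.png',cv2.resize(im[195:245,340:600],None,fx=3,fy=9,interpolation=cv2.INTER_NEAREST))"
```

```text
420 [123, 122, 125, 118, 94, 58, 31, 72, 108, 110, 116, 131, 138, 144, 171] [128, 132, 127, 128, 134, 120, 131, 126, 107, 73, 40, 29, 28, 27, 25]
460 [120, 123, 124, 121, 107, 73, 35, 61, 95, 108, 116, 128, 140, 140, 140] [130, 126, 129, 129, 133, 125, 110, 121, 107, 78, 43, 26, 24, 29, 26]
500 [182, 181, 184, 183, 171, 128, 66, 66, 98, 112, 145, 185, 204, 207, 208] [113, 116, 114, 113, 114, 121, 106, 113, 108, 73, 34, 22, 23, 21, 22]
530 [186, 185, 186, 184, 171, 126, 66, 62, 86, 110, 134, 173, 200, 208, 207] [111, 111, 114, 113, 119, 123, 112, 96, 113, 85, 40, 25, 21, 21, 20]
550 [174, 173, 174, 172, 161, 125, 77, 83, 131, 164, 174, 174, 174, 174, 174] [117, 118, 116, 119, 120, 123, 113, 106, 124, 121, 116, 116, 117, 118, 116]
570 [182, 182, 182, 182, 172, 133, 81, 73, 129, 170, 182, 182, 181, 182, 182] [115, 115, 116, 118, 120, 127, 116, 100, 124, 120, 114, 116, 115, 114, 115]
```

View pics/w8c.png

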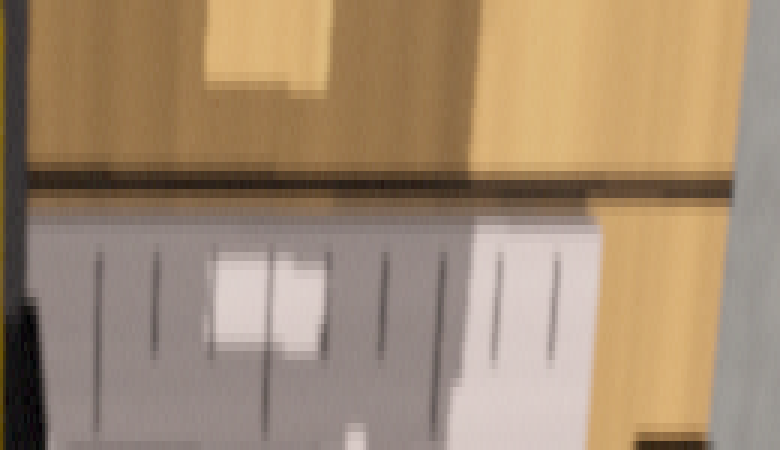

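The line is now fully visible left of the blade, with a thin sliver of wood between. The blade is about 1.4 mm too far right. Backing off, shifting left, pressing flush.

>>> {"name": "jog_arm", "arguments": {
  "moves": [0,0,-0.06,-0.01,0,0,0.03,0,0,0,0,0,0,0,0]
}}

```text
clock: 16.3
tool_pos: [512.9, -178.2, 28.8]
tcp_rot: [3.141, 0.0, 1.598]
wrist_force: [0.4, 0.0, -4.9]
width: 15.5
finger_force: 55.0
```

>>> {"name": "jog_arm", "arguments": {
  "moves": [0,0,0.04,0.01,0,0,0,0.02,0,0,0,0,0.02,0,0,0,0,0.02,0,0,0,0,0,0,0]
}}

```text
clock: 16.8
tool_pos: [514.4, -178.5, 27.7]
tcp_rot: [-3.135, -0.0, 1.597]
wrist_force: [-15.8, 2.3, 9.6]
width: 16.0
finger_force: 55.0
```

```bash
python3 q2.py 19.5|grep -v edge;  python3 -c "
from h import *
print(observe()['moment'])
im=cv2.imread('pics/last.png');g=cv2.cvtColor(im,cv2.COLOR_BGR2GRAY);S=cv2.cvtColor(im,cv2.COLOR_BGR2HSV)[:,:,1]
for x in (400,420,460,500,530,550,570):print(x,g[209:224,x].tolist(),S[209:224,x].tolist())"
```

```text
[ 514.4  -178.51   27.74] [-3.1348e+00 -4.0000e-04  1.5966e+00] [-15.8   2.3   9.6]
line row 217.93503108495952 [ 665.85239521 -160.5512441 ]
blade row 217.08477324065203 yaw 1.1894201880067903
x 530 blade-line 1.3057382079480533
x 665.8523952093733 blade-line 0.6875558436104257
[ 0.36752878  3.68825144 -0.22502799]
400 [126, 126, 124, 128, 126, 128, 113, 74, 54, 82, 112, 137, 140, 140, 140] [129, 129, 132, 128, 130, 128, 134, 132, 47, 29, 32, 30, 26, 24, 29]
420 [123, 122, 122, 122, 123, 120, 108, 74, 58, 83, 113, 134, 147, 170, 200] [126, 128, 128, 127, 129, 131, 133, 130, 52, 29, 33, 25, 28, 24, 21]
460 [122, 121, 121, 123, 123, 122, 109, 76, 50, 75, 108, 128, 140, 139, 141] [128, 130, 133, 126, 126, 130, 129, 130, 57, 26, 27, 28, 26, 24, 27]
500 [181, 181, 182, 181, 183, 175, 140, 92, 58, 86, 141, 185, 203, 208, 206] [113, 117, 115, 117, 115, 117, 127, 124, 98, 36, 27, 22, 22, 21, 22]
530 [186, 185, 186, 184, 185, 175, 147, 104, 74, 86, 142, 185, 204, 206, 206] [112, 115, 113, 114, 113, 116, 124, 131, 99, 46, 29, 24, 21, 22, 23]
550 [174, 171, 173, 173, 173, 172, 167, 141, 91, 64, 116, 162, 175, 175, 177] [118, 118, 118, 118, 118, 119, 119, 122, 123, 108, 125, 119, 117, 118, 115]
570 [181, 182, 180, 180, 182, 183, 181, 168, 115, 69, 121, 170, 183, 183, 183] [116, 113, 113, 116, 116, 114, 118, 118, 132, 115, 125, 117, 115, 114, 113]
```

>>> {"name": "jog_arm", "arguments": {
  "moves": [0,0,-0.02,-0.01,0,0,0,0,0,0,40,0,0,0,0,40,0,0,0,0,40,0,0,0,0,40,0,0,0,0]
}}

```text
clock: 17.5
tool_pos: [517.3, -178.5, 29.1]
tcp_rot: [3.14, 0.0, 1.598]
wrist_force: [-0.3, 0.3, 0.5]
width: 36.9
finger_force: 0.0
```

>>> {"name": "jog_arm", "arguments": {
  "moves": [50,0,0,-0.1,0,50,0,0,-0.4,0,50,0,0,-0.8,0,50,0,0,-0.8,0,50,0,0,-0.5,0,50,0,0,-0.2,0,50,0.5,0,0,0,50,0.5,0,0,0,50,0,0,0,0,50,0,0,0,0]
}}

```text
clock: 18.5
tool_pos: [514.9, -128.2, 168.0]
tcp_rot: [-3.141, 0.0, 1.599]
wrist_force: [0.1, -0.4, -0.2]
width: 49.6
finger_force: 0.0
```

Run:
```python
from h import *
s=observe();print(s['tool_pos'].round(1),s['tcp_rot'].round(3))
c=get_calibration("wrist");im=get_image("wrist")
cv2.imwrite("pics/w9.png",im[:,:,::-1])
p=proj(c,[[529,-163.5,18],[665,-160,18],[529,-240,22],[514,-178,52]]);print(p.round(1).tolist())
```

```text
[ 514.9 -128.2  168. ] [-3.141  0.     1.599]
[[336.0, 212.3], [453.4, 212.6], [333.6, 271.9], [322.5, 236.1]]
```

View pics/w9.png

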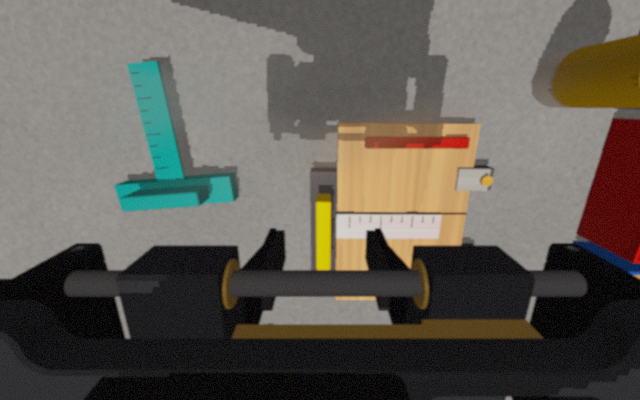

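The square lies against the board with the blade along the line: its edge is at row 213, and the stock at columns 312–336 touches the board's edge at 336. I'll check from straight above the line, where there is no parallax.

>>> {"name": "jog_arm", "arguments": {
  "moves": [50,-0.8,0,0,0,50,-0.8,0.2,0.1,0,50,-0.75,0.3,0.3,0,50,0,0.2,0.3,0,50,0,0,0,0,50,0,0,0,0]
}}

```text
clock: 19.15
tool_pos: [552.8, -244.8, 133.2]
tcp_rot: [-3.141, -0.001, 1.598]
wrist_force: [1.4, 0.4, 0.3]
width: 49.6
finger_force: 0.0
```

Run:
```python
from h import *
s=observe();print(s['tool_pos'].round(1),s['tcp_rot'].round(3))
c=get_calibration("wrist");im=get_image("wrist")
print(c['extrinsics'][:3,3].round(1),c['fx'])
cv2.imwrite("pics/w10.png",im[:,:,::-1])
p=proj(c,[[529,-163.5,18],[665,-160,18],[529,-230,22],[529,-100,18]]);print(p.round(1).tolist())
x0,y0=p[0].astype(int)
cv2.imwrite("pics/w10c.png",cv2.resize(im[max(0,y0-70):y0+80,x0-60:x0+210,::-1],None,fx=2.9,fy=2.9*1.3,interpolation=cv2.INTER_NEAREST)); print(y0-70,x0-60)
```

```text
[ 552.8 -244.8  133.2] [-3.141e+00 -1.000e-03  1.598e+00]
[ 550.7 -162.4  295.5] 287.8944491728244
[[301.3, 106.1], [449.0, 106.4], [300.7, 177.4], [301.6, 28.3]]
36 241
```

View pics/w10c.png

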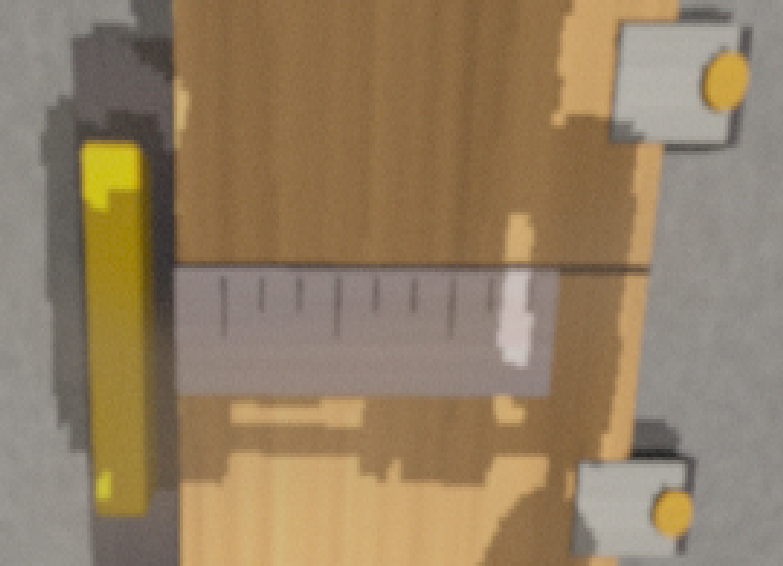

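Run:
```python
from h import *
im=cv2.imread("pics/w10.png");g=cv2.cvtColor(im,cv2.COLOR_BGR2GRAY).astype(int);S=cv2.cvtColor(im,cv2.COLOR_BGR2HSV)[:,:,1]
for x in (306,330,360,390,410,425,440,450,455): print(x,g[101:114,x].tolist(),S[101:114,x].tolist())
for r in (45,60,75,90,150,165,180): print(r,g[r,288:312].tolist())
```

```text
306 [117, 119, 115, 113, 96, 95, 126, 134, 137, 131, 134, 135, 134] [130, 127, 132, 130, 116, 57, 25, 27, 27, 27, 30, 30, 27]
330 [111, 111, 109, 106, 89, 92, 119, 132, 125, 116, 119, 112, 115] [131, 131, 132, 129, 121, 61, 24, 22, 27, 36, 26, 30, 29]
360 [113, 114, 112, 111, 103, 89, 109, 129, 132, 137, 133, 137, 135] [129, 134, 136, 135, 131, 82, 30, 28, 31, 26, 29, 31, 30]
390 [113, 114, 117, 113, 103, 92, 113, 130, 134, 133, 134, 135, 138] [129, 125, 120, 126, 124, 77, 42, 28, 32, 32, 32, 33, 34]
410 [116, 114, 114, 117, 105, 95, 104, 125, 125, 117, 115, 116, 120] [121, 125, 125, 116, 124, 88, 41, 39, 38, 40, 44, 40, 43]
425 [123, 117, 125, 121, 110, 98, 108, 128, 130, 128, 132, 134, 132] [123, 128, 117, 121, 116, 89, 51, 39, 36, 38, 34, 35, 37]
440 [110, 111, 112, 111, 102, 85, 77, 92, 109, 116, 114, 114, 114] [120, 118, 114, 117, 112, 93, 100, 106, 113, 108, 116, 111, 116]
450 [114, 115, 111, 113, 107, 86, 78, 90, 110, 114, 115, 116, 114] [111, 115, 114, 115, 110, 93, 82, 111, 112, 115, 112, 111, 116]
455 [118, 118, 119, 120, 111, 88, 78, 93, 120, 127, 126, 127, 134] [113, 114, 116, 113, 112, 102, 85, 112, 115, 116, 113, 118, 116]
45 [89, 83, 85, 90, 83, 84, 82, 80, 83, 82, 86, 92, 102, 114, 119, 118, 119, 118, 116, 115, 115, 112, 115, 116]
60 [97, 95, 93, 92, 92, 98, 93, 91, 90, 97, 89, 94, 112, 145, 167, 169, 164, 151, 126, 118, 116, 113, 116, 117]
75 [119, 92, 73, 69, 66, 62, 65, 64, 62, 76, 79, 78, 87, 111, 127, 123, 123, 123, 120, 117, 113, 113, 113, 112]
90 [105, 88, 75, 77, 75, 68, 60, 58, 55, 52, 56, 55, 68, 103, 122, 127, 122, 121, 123, 115, 115, 115, 117, 115]
150 [127, 123, 116, 107, 97, 99, 93, 88, 88, 92, 86, 88, 90, 89, 98, 114, 118, 118, 120, 118, 121, 121, 125, 121]
165 [131, 127, 120, 111, 101, 99, 97, 94, 97, 95, 90, 93, 90, 96, 108, 141, 162, 172, 168, 167, 163, 165, 167, 170]
180 [98, 100, 100, 101, 99, 100, 100, 100, 101, 95, 98, 98, 98, 91, 105, 147, 167, 172, 172, 170, 165, 166, 168, 171]
```

From above, the blade's edge lies on the line, about 0.7 mm left of its centre, which is within the line's width. The stock is flush, nothing else was disturbed, and the gripper is clear.

```bash
python3 -c "
from rig import *
print(sign_off())"
```

```text
the job is handed in; nothing more can be done
None
```

I handed the job in at about 19 s: the red paddle was pushed to its hard stop with the square's blade, and the square lies flat, stock flush to the board, blade's left edge on the line (about 0.7 mm left of its centre), with other things untouched; I did not check the lamp's light itself.

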